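Tip the drained tube rack onto its feet and park it

ROBOT

A 7-joint arm with a two-finger parallel gripper is mounted at the origin on the work surface. World frame = base frame: x ahead of the robot, y to its left, z up, the work surface at z = 0. Lengths are in mm, angles in rad, forces in N, time in s.
With the tool pointing down it reaches from about 425 to 1025 mm from the base axis. Payload 9.4 kg.
Tool frame: the origin (TCP) lies midway between the tips of the shut fingers; the grasp point (between the pads) lies 19 mm behind it; z points along the fingers, y is the line along which they close (so a half turn about z gives the same grasp; the last joint's range is limited). The gripper opens to 93 mm and grips with 3 to 60 N. Pads are 15 mm wide; open, the fingers measure 128 mm over their backs; the gripper's body (75 mm by 188 mm) begins 65 mm behind the grasp point.
Start: joints at [-1.365, 0.599, -0.003, 1.599, 0.002, 0.943, -0.08], TCP at [202.313, 696.199, 218.618] pointing down, gripper open.
Joint ranges: [-2.57, 2.57], [-0.35, 1.97], [-1.29, 1.29], [0.11, 2.56], [-1.05, 4.19], [0.11, 1.86], [-2.63, 2.63]. Speed limits (rad/s): [2.22, 2.22, 3.01, 3.01, 3.14, 3.14, 3.14].

INTERFACE

Orientations are given as [roll, pitch, yaw] about the fixed x, y, z axes, in that order (R = Rz(yaw) Ry(pitch) Rx(roll)).
In Python, from station import state, eyes, workorder gives the robot as it stands.
- The arm moves only by the tool play_rows, never from a script. Its arguments are lists of equal length, an entry for each row: "slide": the shift along the world's x, y, z scaled (see below), a list of three; "twist": the turn, a rotation vector about the world's x, y, z scaled (see below), a list of three; "jaw": the closure, from -1 (fully open) to 1 (shut). In form: {"slide": [[tx, ty, tz], ...], "twist": [[wx, wy, wz], ...], "jaw": [jaw, ...]}. A call has 1 to 20 rows; each row shifts and turns the commanded pose from where the row before left it; what a row does not reach is not made up. The controller multiplies each number of a shift by 0.4 m and each number of a turn by 180 degrees. A row lasts 1/10 s, in which the tool goes at most 50 mm and 8.59 degrees, less where a joint would pass 70% of its speed; a pose out of reach is approached as far as the arm can. A call with a number of a shift or a turn outside -1 to 1 is refused whole. A call with a gripper value outside its range is refused whole. The fingers move at their own pace and stop on an object; "newtons" is the grip in N (left out, the last holds). Time passes only in rows, so rows that do not move let the fingers close. It gives the time, the measured TCP pose, the force, the opening and the grip force at its end, in the units of the state.
- state(): the state, without advancing time (a new reading comes with each control period).
- eyes.capture(name): name is "side" or "top"; returns the picture (400x640x3 uint8, red, green, blue); there is no depth.
- eyes.camera_model(name): a dict with "fx", "fy", "cx", "cy" (pixels), "R" (3x3) and "t" (3): a world point X has camera coordinates R X + t. Camera axes: x right, y down, z forward; pixel columns grow to the right and rows downward; lengths in mm; the calibration is good to about 2 mm. A picture is of the moment at which its call begins. camera_model takes no time and is no camera call.
- workorder.close_job(): hands the job in; it is judged then, once.
The state is a dict: "t": time; "q": joint angles; "qvel": joint speeds; "tau": joint torques, N m; "eef_pos": TCP position; "tcp_rot": TCP orientation; "wrist_force": force on the tool from outside, world axes, zero at the start; "wrist_torque": the same for the moment, N m; "grip_width": finger opening in mm; "grip_force": force on a finger pad.
Only numpy, scipy, OpenCV 4.12 (cv2) and the standard library are available. Lean on these libraries where they do the work, as an engineer would, in place of code of your own. Each camera call takes 0.05 s, during which the arm holds its last target. There are 200 camera calls.

TASK

An empty tube rack has been left standing on end on the bench mat to drain. Push it over towards the fence so that it drops onto its feet, then push it along the mat until its end is flush against the fence, in the free lane beside the rack already parked there. Only push it: do not pick it up, and leave the parked rack and everything else where they are.

Things in the scene. Friction and masses are not known exactly. Their poses are not given: they have to be found in the camera images.
- mat: dark rubber bench mat, 400 x 280 mm and 4 mm thick, fixed to the bench, with an aluminium fence (a bar 20 mm thick, its top 39 mm above the bench) across one short end. Origin: centre of the mat's underside. x axis: along the mat, level, towards the fence; the fence's inner face is the plane x = +180 mm. z up. The free lane for the rack runs along y = -65 mm, the parked rack stands along y = +75 mm.
- fence (a point): point on the mat's surface at the foot of the fence's inner face, in the middle of the free lane (mat x 180, y -65, z 4 mm).
- rack: white plastic tube rack, 170 mm long, 80 wide, 60 high, 175-350 g, standing on end on the mat, feet side to the fence. Origin: centre of the end face it starts on. Axes: z along its length, from that end (straight up at first); x to its feet side (level at first, straight down once on its feet); y across. Feet plane x = +30 mm; top, a grid of 14 mm holes too small for a fingertip, x = -30 mm. Ends are closed plates.
- heel_a (a point): corner of the rack at the end it starts on, feet side (rack x 30, y +40, z 0 mm).
- heel_b (a point): corner of the rack at the end it starts on, feet side (rack x 30, y -40, z 0 mm). The rack turns over about the edge heel_a - heel_b: leaned past about 19 degrees it falls the rest by itself.
- nose_a (a point): corner of the rack at the other end, feet side (rack x 30, y +40, z 170 mm).
- nose_b (a point): corner of the rack at the other end, feet side (rack x 30, y -40, z 170 mm). nose_a - nose_b is the lower edge of the end that comes to the fence.
- parked_rack: a second, identical white tube rack, 170 x 80 x 60 mm, already standing on its feet with one end against the fence, beside the free lane; four capped tubes stick out to 75 mm height. Origin: centre of its underside, x axis along its length towards the fence.
- vial: small capped jar, 32 mm diameter, 60 mm high, standing on the mat to one side of the rack that is on end (mat y about +85 mm). Origin: centre of its underside.
- media_bottle: glass bottle with red screw cap, 72 mm diameter, 140 mm high, beside the mat. Origin: centre of its underside.
- dishes: stack of three Petri dishes, 90 mm diameter, 48 mm high, beside the mat. Origin: centre of its underside.
- tip_box: blue pipette-tip box, 85 x 120 mm, 75 mm high, beside the mat. Origin: centre of its underside.
- beaker: empty glass beaker, 68 mm diameter, 90 mm high, beside the mat. Origin: centre of its underside.
Mind the look-alikes: they are no part of the job. Leave any orange look-alike of the rack alone.

How it is judged:
By the outcome, as a careful person would: the job done as asked, in the order asked, and still so for the second after the job is handed in, with the robot touching nothing.
It also fails if it takes over 45 s, if anything falls off the work surface, if the arm or the gripper's body presses on something with over 40 N, if the wrist force passes 120 N, or if a joint passes its speed limit or range.

## Working session

There is one attempt and no reset: what is moved stays moved. The work goes in short steps, Python scripts to look and compute and a tool call to move; the robot and the scene stay as the last step left them, time stands still between calls to the robot, and variables do not carry over. Pictures are saved under pics/ and viewed, at most 10 in all, crops included, and the job is handed in when it is done.

Besides the shell and the picture viewer there is one more tool, called after "Request:" as name(argument=value, ...) on one line, values as JSON. play_rows: Moves the arm, as the interface text tells. Its arguments: {"type":"object","properties":{"slide":{"type":"array","items":{"type":"array","items":{"type":"number","minimum":-1,"maximum":1}}},"twist":{"type":"array","items":{"type":"array","items":{"type":"number","minimum":-1,"maximum":1}}},"jaw":{"type":"array","items":{"type":"number"}},"newtons":{"type":"number"}},"required":["slide","twist","jaw"]}

```bash
ls; mkdir -p pics
python3 - <<'E'
from station import state, eyes
import cv2,numpy as np
for n in("side","top"):
    cv2.imwrite(f"pics/{n}0.png",eyes.capture(n)[:,:,::-1])
    m=eyes.camera_model(n);R=np.array(m["R"]);print(n,m["fx"],m["cx"],m["cy"],"centre",-R.T@np.array(m["t"]),R.round(3).tolist())
s=state();print({k:s[k] for k in("t","eef_pos","tcp_rot","grip_width","wrist_force")})
E
```

```text
pics
side 477.1575267391637 318.2354841260021 203.553438904404 centre [ 183.70863823 -646.00021906 1057.15250199] [[0.816, -0.578, -0.016], [-0.456, -0.628, -0.631], [0.355, 0.522, -0.776]]
top 467.53282495096437 314.5919919711489 185.4460643696932 centre [ 330.29643409  -14.11636371 1538.86732994] [[0.001, -1.0, 0.004], [-0.983, -0.002, -0.182], [0.182, -0.004, -0.983]]
{'t': 0.1, 'eef_pos': array([202.22519704, 695.79089013, 217.87160051]), 'tcp_rot': array([-3.14024440e+00,  1.28000121e-04,  2.85879263e+00]), 'grip_width': 93.24456490701297, 'wrist_force': array([ 0.47737489, -0.37587318,  0.0819638 ])}
```

View pics/side0.png

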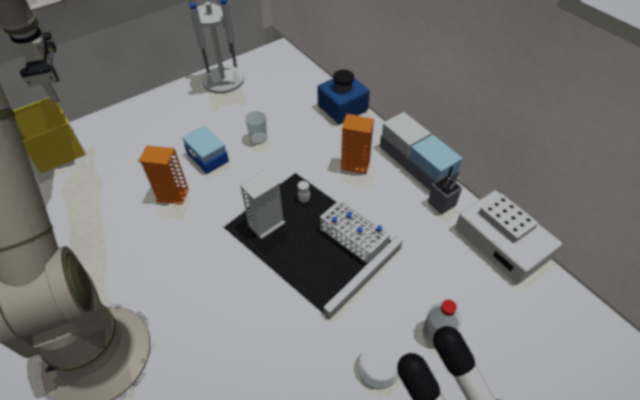

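View pics/top0.png

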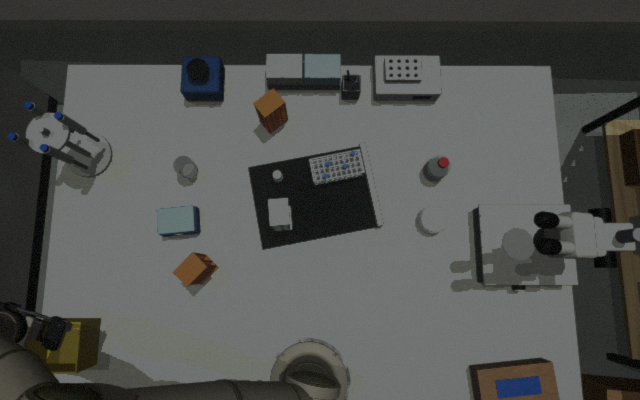

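Candidates for the rack: the white block on end on the mat (side 263,205; top 280,213), the orange look-alikes (side 163,175 and 357,145; top 195,268 and 270,110), and the parked white rack with tubes (side 355,230; top 338,167). I choose the white one on end and check it in a close crop.

Run:
```python
import cv2,numpy as np
a=cv2.imread("pics/side0.png")[160:315,220:410];b=cv2.imread("pics/top0.png")[140:255,240:390]
a=cv2.resize(a,None,fx=4,fy=4,interpolation=3)[:, :];b=cv2.resize(b,None,fx=5,fy=5,interpolation=3)
for im,s,x0,y0 in((a,4,220,160),(b,5,240,140)):
    for x in range(x0,x0+im.shape[1]//s,20):cv2.putText(im,str(x),((x-x0)*s,10),0,.35,(0,255,255));cv2.line(im,((x-x0)*s,12),((x-x0)*s,20),(0,255,255))
    for y in range(y0,y0+im.shape[0]//s,20):cv2.putText(im,str(y),(0,(y-y0)*s+4),0,.35,(0,255,255))
a=a[:600]
cv2.imwrite("pics/sidec.png",a);cv2.imwrite("pics/topc.png",b)
```

```text
(no output)
```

View pics/sidec.png

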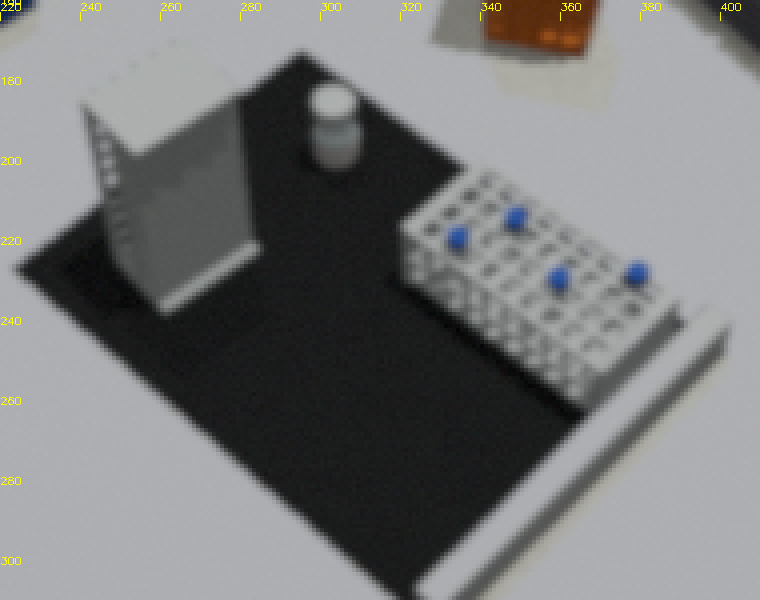

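View pics/topc.png

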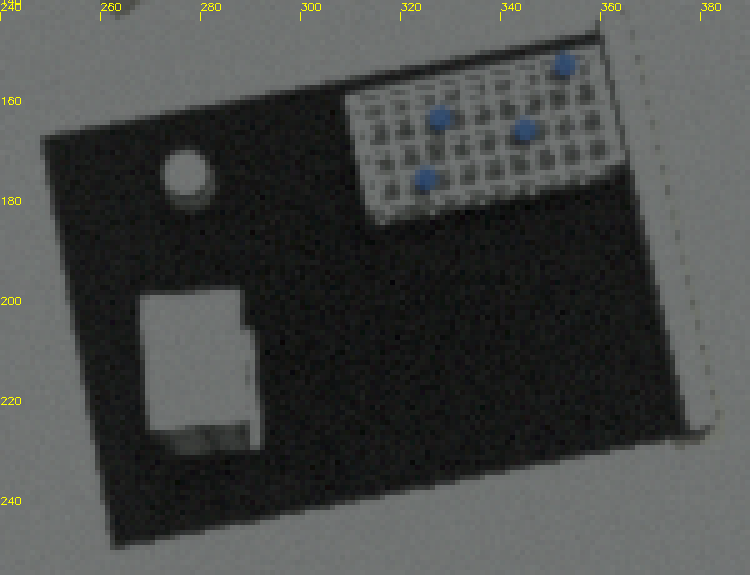

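```bash
cat > h.py <<'E'
import numpy as np
from scipy.optimize import least_squares
from station import eyes
M={n:eyes.camera_model(n) for n in("side","top")}
def proj(n,X):
    m=M[n];c=np.atleast_2d(X)@np.array(m["R"]).T+np.array(m["t"])
    return np.c_[m["fx"]*c[:,0]/c[:,2]+m["cx"],m["fy"]*c[:,1]/c[:,2]+m["cy"]]
def tf(p,X):
    X=np.array(X,float);c,s=np.cos(p[2]),np.sin(p[2])
    return np.c_[p[0]+c*X[:,0]-s*X[:,1],p[1]+s*X[:,0]+c*X[:,1],X[:,2]]
def fit(obs,p0):
    # obs: (camera, local point, pixel)
    f=lambda p:np.concatenate([proj(n,tf(p,[X]))[0]-px for n,X,px in obs])
    r=least_squares(f,p0,loss="soft_l1");return r.x,r.fun.reshape(-1,2)
def tomat(mp,X):
    X=np.array(X,float);c,s=np.cos(mp[2]),np.sin(mp[2]);d=X[:,:2]-mp[:2]
    return np.c_[d@[c,s],d@[-s,c],X[:,2]]
E
python3 - <<'E'
from h import *
np.set_printoptions(suppress=True,precision=2)
mo=[("top",(-200,140,4),(248.6,167.4)),("top",(-200,-140,4),(262.6,249.6)),("top",(180,140,4),(360,147.6)),("top",(180,-140,4),(377.6,226.4)),
("side",(-200,-140,4),(223.75,227)),("side",(-200,140,4),(295.75,173))]
mp,r=fit(mo,[500,0,-1.57]);print("mat",mp,np.degrees(mp[2]));print(r)
# rack in world: local x feet side, z 4..174
A=174;ro=[("top",(-30,40,A),(267.6,199)),("top",(30,40,A),(288.2,198)),("top",(30,-40,A),(289.6,224)),("top",(-30,-40,A),(269.8,226.4)),
("side",(-30,-40,A),(240,185.75)),("side",(30,-40,A),(253.75,199.5)),("side",(30,40,A),(280.75,183.75)),("side",(30,-40,4),(260.5,238.2)),("side",(30,40,4),(285,222)),("top",(30,-40,4),(292.2,230))]
rp,r=fit(ro,[500,50,mp[2]]);print("rack",rp,np.degrees(rp[2]-mp[2]));print(r)
print("rack in mat",tomat(mp,[[rp[0],rp[1],0]]))
for n,z in(("parked",64),):
  pp,r=fit([("top",(-85,40,64),(308.9,159.2)),("top",(-85,-40,64),(315.6,184.5)),("side",(-85,-40,64),(320,216)),("side",(85,-40,64),(370,255)),("side",(-85,40,64),(340,201.5))],[*tf(mp,[[95,75,0]])[0,:2],mp[2]])
  print("parked",tomat(mp,[[pp[0],pp[1],0]]),np.degrees(pp[2]-mp[2]),r)
E
```

```text
mat [578.48 -23.07  -1.38] -79.20306683509416
[[ 0.56 -0.88]
 [ 0.44 -0.58]
 [-0.2  -1.33]
 [-0.46  0.93]
 [-1.19  0.63]
 [-0.24 -0.19]]
rack [505.51  84.64  -1.48] -5.807421524128149
[[ 0.33 -0.3 ]
 [-0.   -1.01]
 [ 0.67 -0.08]
 [-0.02 -0.73]
 [-0.92 -0.68]
 [-0.6  -0.32]
 [-1.2  -0.9 ]
 [ 0.34  1.34]
 [-0.61  1.87]
 [ 0.5  -0.84]]
rack in mat [[-119.47  -51.5     0.  ]]
parked [[87.98 74.47  0.  ]] 1.0120864469033561 [[ 0.78 -0.07]
 [-0.89 -1.63]
 [-0.51  2.27]
 [ 0.18  0.2 ]
 [-0.32 -0.73]]
```

The crops confirm it: the white rack stands on end with its base at side (260–285, 222–238), feet side to the fence. It sits at mat (-119, -51), turned -6° from the mat axis. I'm moving behind it with the fingers shut.

Request:
play_rows(slide=[[0.05,-0.09,0.03],[0.05,-0.09,0.03],[0.05,-0.09,0.03],[0.05,-0.09,0],[0.05,-0.09,0],[0.05,-0.09,0],[0.05,-0.09,0],[0.05,-0.09,0],[0.05,-0.09,0],[0.05,-0.09,0],[0.05,-0.09,0],[0.05,-0.09,0],[0.05,-0.09,0],[0.05,-0.09,0],[0.05,-0.09,0],[0,0,0],[0,0,0]], twist=[[0,0,-0.0255],[0,0,-0.0255],[0,0,-0.0255],[0,0,-0.0255],[0,0,-0.0255],[0,0,-0.0255],[0,0,-0.0255],[0,0,-0.0255],[0,0,-0.0255],[0,0,-0.0255],[0,0,-0.0255],[0,0,-0.0255],[0,0,-0.0255],[0,0,-0.0255],[0,0,-0.0255],[0,0,0],[0,0,0]], jaw=[1,1,1,1,1,1,1,1,1,1,1,1,1,1,1,1,1])

```text
t: 1.8
eef_pos: [502.4, 155.5, 254.4]
tcp_rot: [-3.141, 0.0, 1.656]
wrist_force: [-0.0, 0.6, -0.2]
grip_width: 0.4
grip_force: 0.0
```

Request:
play_rows(slide=[[-0.004,0,-0.06],[-0.004,0,-0.06],[0,0,-0.06],[0,0,-0.06],[0,0,-0.06],[0,0,0]], twist=[[0,0,0],[0,0,0],[0,0,0],[0,0,0],[0,0,0],[0,0,0]], jaw=[1,1,1,1,1,1])

```text
t: 2.4
eef_pos: [496.9, 157.3, 132.2]
tcp_rot: [-3.137, 0.001, 1.66]
wrist_force: [-0.6, 0.3, 1.1]
grip_width: 0.5
grip_force: 0.0
```

Run:
```python
from station import eyes,state
import cv2,numpy as np
print(state()["eef_pos"])
a=eyes.capture("side")[120:270,190:390,::-1];b=eyes.capture("top")[140:255,240:390,::-1]
a=cv2.resize(a,None,fx=3,fy=3,interpolation=3);b=cv2.resize(b,None,fx=4,fy=4,interpolation=3)[:140*4]
c=np.zeros((600,800,3),np.uint8);c[:450,:400]=a[:,:400];b2=cv2.resize(b,(400,int(400*115/150)));c[:b2.shape[0],400:]=b2
cv2.imwrite("pics/pre.png",c)
```

```text
[496.88427254 157.29262097 132.19180835]
```

View pics/pre.png

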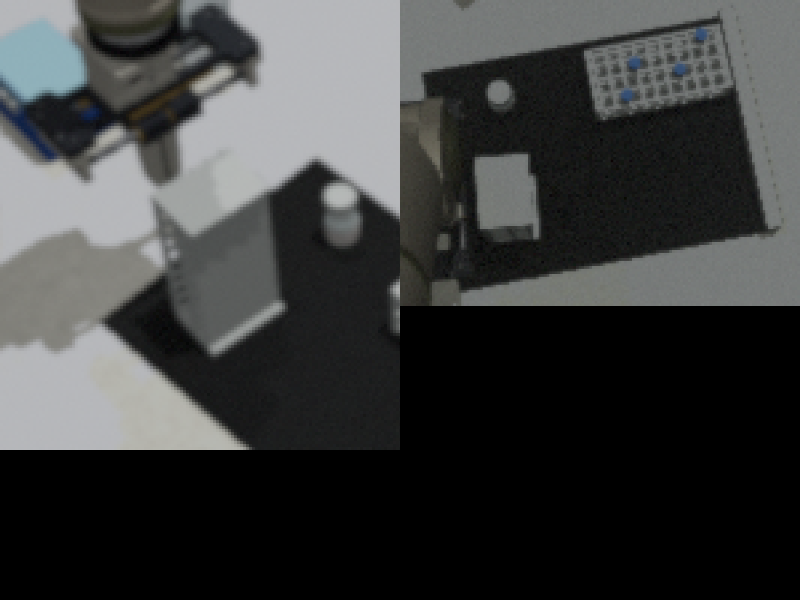

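The shut fingers are close behind the middle of the rack's top side (crop about 160,175), clear of the vial. I'm pushing along its axis.

Request:
play_rows(slide=[[0.002,-0.025,0],[0.002,-0.025,0],[0.002,-0.025,0],[0.0017,-0.02,0],[0.0017,-0.02,0],[0.0017,-0.02,0],[0.0017,-0.02,0],[0.0017,-0.02,0],[0.0017,-0.02,0]], twist=[[0,0,0],[0,0,0],[0,0,0],[0,0,0],[0,0,0],[0,0,0],[0,0,0],[0,0,0],[0,0,0]], jaw=[1,1,1,1,1,1,1,1,1])

```text
t: 3.4
eef_pos: [505.6, 77.5, 134.5]
tcp_rot: [-3.141, 0.0, 1.657]
wrist_force: [0.2, -0.9, -0.2]
grip_width: 0.4
grip_force: 0.0
```

Run:
```python
from station import eyes,state
import cv2,numpy as np
s=state();print(s["t"],s["eef_pos"],s["wrist_force"])
a=eyes.capture("side")[150:300,210:390,::-1]
cv2.imwrite("pics/lean.png",cv2.resize(a,None,fx=3,fy=3,interpolation=3))
```

```text
3.4 [505.56657932  77.46779951 134.53986504] [ 0.23345731 -0.90720485 -0.19391438]
```

View pics/lean.png

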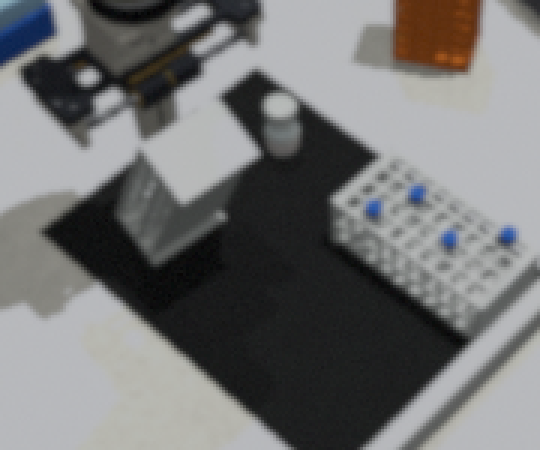

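The rack is leaning and about at its balance point, with the heel edge still in place. I'm pushing on a little and letting it fall.

Request:
play_rows(slide=[[0.0017,-0.02,0],[0.0017,-0.02,0],[0.0017,-0.02,0],[0.0017,-0.02,0],[0,0,0],[0,0.02,0.02],[-0.004,0.06,0.04],[-0.004,0.06,0],[-0.004,0.06,0],[-0.004,0.06,0],[0,0.02,0]], twist=[[0,0,0],[0,0,0],[0,0,0],[0,0,0],[0,0,0],[0,0,0],[0,0,0],[0,0,0],[0,0,0],[0,0,0],[0,0,0]], jaw=[1,1,1,1,1,1,1,1,1,1,1])

```text
t: 4.55
eef_pos: [501.5, 161.9, 159.0]
tcp_rot: [3.141, -0.001, 1.662]
wrist_force: [-0.3, -0.1, 0.8]
grip_width: 0.4
grip_force: 0.0
```

Run:
```python
from station import eyes,state
import cv2,numpy as np
s=state();print(s["t"],s["eef_pos"],s["wrist_force"])
a=eyes.capture("side")[160:315,220:410,::-1];b=eyes.capture("top")[140:255,240:390,::-1]
a=cv2.resize(a,None,fx=3,fy=3,interpolation=3)[:,:400];b=cv2.resize(b,None,fx=4,fy=4,interpolation=3)
a=cv2.resize(eyes.capture("side")[165:300,230:380,::-1],None,fx=2.66666,fy=2.66666,interpolation=3)
c=np.zeros((500,800,3),np.uint8)
c[:a.shape[0],:a.shape[1]]=a[:, :400]
b=b[100:460,120:520];c[:b.shape[0],400:400+b.shape[1]]=b  # origin col 270,row 165
cv2.imwrite("pics/down.png",c)
```

```text
4.55 [501.4720066  161.85759995 159.01677748] [-0.3231325  -0.10664852  0.80850627]
```

View pics/down.png

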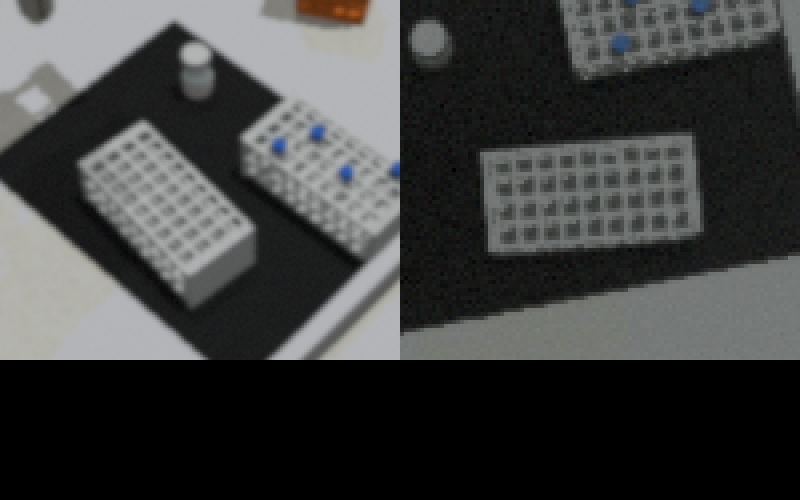

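The rack is down on its feet: its top face is at side (259,225), (284,211), (326,252), (300,269), with the parked rack and the vial untouched. I'm fitting its pose for the push.

```bash
cat > r.py <<'E'
from h import *
mp=np.array([578.48,-23.07,np.radians(-79.2)])
E
python3 - <<'E'
from r import *
np.set_printoptions(suppress=True,precision=2)
o=[("top",(-85,40,64),(290,203)),("top",(85,40,64),(343,198.25)),("top",(85,-40,64),(345.75,223.5)),("top",(-85,-40,64),(292.25,228.5)),
("side",(-85,-40,64),(259.25,225)),("side",(-85,40,64),(284.4,210.75)),("side",(85,40,64),(325.6,252.4)),("side",(85,-40,64),(300.5,269.25)),("side",(85,-40,4),(301.25,280.5))]
p,r=fit(o,[500,0,mp[2]]);print(p,np.degrees(p[2]),"mat",tomat(mp,[[p[0],p[1],0]]),np.degrees(p[2]-mp[2]));print(r)
u=np.array([np.cos(mp[2]),np.sin(mp[2])]);print("u",u)
print("heel end centre",tf(p,[[-85,0,4],[-85-40,0,4]]),"goal heel end",tf(mp,[[10,-65,0]]))
E
```

```text
[516.51 -31.15  -1.49] -85.34651526238598 mat [[ -3.68 -62.39   0.  ]] -6.146515262385963
[[ 0.41 -1.03]
 [ 0.53 -0.47]
 [ 0.09 -0.8 ]
 [-0.04 -1.52]
 [-0.26  1.25]
 [-0.84 -0.31]
 [-0.48 -1.13]
 [-0.59  0.1 ]
 [-0.26  1.36]]
u [ 0.19 -0.98]
heel end centre [[509.61  53.57   4.  ]
 [506.36  93.44   4.  ]] goal heel end [[516.51 -45.07   0.  ]]
```

Request:
play_rows(slide=[[0.002,-0.026,-0.056],[0.002,-0.026,-0.056],[0.002,-0.026,-0.056],[0.002,-0.026,-0.056],[0.002,-0.026,-0.056],[0.002,-0.026,-0.056],[0,0,0],[0,0,0]], twist=[[0,0,0],[0,0,0],[0,0,0],[0,0,0],[0,0,0],[0,0,0],[0,0,0],[0,0,0]], jaw=[0.1,0.1,0.1,0.1,0.1,0.1,0.1,0.1])

```text
t: 5.5
eef_pos: [506.6, 94.6, 24.4]
tcp_rot: [-3.141, 0.0, 1.655]
wrist_force: [0.3, -0.2, 0.0]
grip_width: 41.9
grip_force: 0.0
```

Request:
play_rows(slide=[[0.0015,-0.02,0],[0.0015,-0.02,0],[0.0015,-0.02,0],[0.0015,-0.02,0],[0.0006,-0.0125,0],[0.0006,-0.0125,0],[0.0006,-0.0125,0],[0.0006,-0.0125,0],[0.0006,-0.0125,0],[0.0006,-0.0125,0],[0.0006,-0.0125,0],[0.0006,-0.0125,0],[0.0006,-0.0125,0],[0.0006,-0.0125,0],[0.0006,-0.0125,0],[0.0006,-0.0125,0],[0.0006,-0.0125,0],[0.0006,-0.0125,0]], twist=[[0,0,0],[0,0,0],[0,0,0],[0,0,0],[0,0,0.0024],[0,0,0.0024],[0,0,0.0024],[0,0,0.0024],[0,0,0.0024],[0,0,0.0024],[0,0,0.0024],[0,0,0.0024],[0,0,0.0024],[0,0,0.0024],[0,0,0.0024],[0,0,0.0024],[0,0,0.0024],[0,0,0.0024]], jaw=[0.1,0.1,0.1,0.1,0.1,0.1,0.1,0.1,0.1,0.1,0.1,0.1,0.1,0.1,0.1,0.1,0.1,0.1])

```text
t: 7.3
eef_pos: [512.5, -6.7, 24.2]
tcp_rot: [-3.142, 0.0, 1.763]
wrist_force: [-0.4, 2.4, 1.6]
grip_width: 42.1
grip_force: 1.3
```

Run:
```python
from station import eyes,state
import cv2,numpy as np
s=state();print(s["t"],s["eef_pos"],s["tcp_rot"],s["wrist_force"])
a=cv2.resize(eyes.capture("side")[190:315,250:410,::-1],None,fx=2.5,fy=2.5,interpolation=3)
b=cv2.resize(eyes.capture("top")[155:255,285:385,::-1],None,fx=4,fy=4,interpolation=3)
c=np.zeros((400,800,3),np.uint8);c[:a.shape[0],:400]=a[:,:400];c[:,400:]=b
cv2.imwrite("pics/push.png",c)
```

```text
7.3 [512.45295591  -6.66251471  24.20361681] [-3.14153790e+00  7.83910968e-05  1.76332749e+00] [-0.3620601   2.35297588  1.61617161]
```

View pics/push.png

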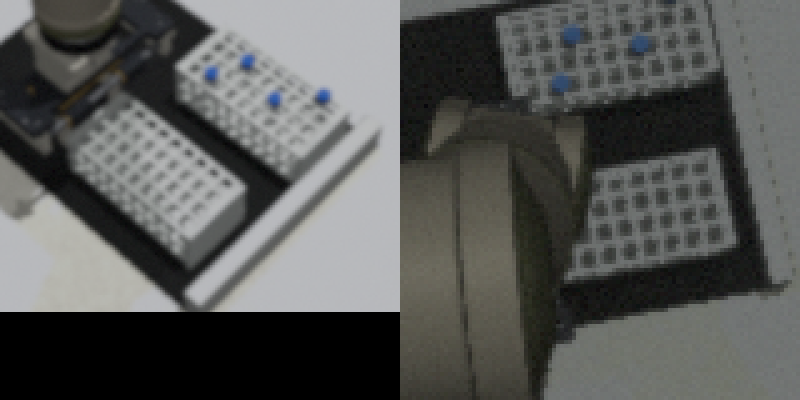

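The rack is now parallel to the parked rack. Its nose is at the top-view crop (717,150)–(738,245), about 30 mm short of the fence. I'm continuing along the lane and watching the force.

Request:
play_rows(slide=[[0.0019,-0.0098,0],[0.0019,-0.0098,0],[0.0019,-0.0098,0],[0.0019,-0.0098,0],[0.0019,-0.0098,0],[0.0019,-0.0098,0],[0,0,0]], twist=[[0,0,0],[0,0,0],[0,0,0],[0,0,0],[0,0,0],[0,0,0],[0,0,0]], jaw=[0.1,0.1,0.1,0.1,0.1,0.1,0.1])

```text
t: 8.1
eef_pos: [517.1, -30.3, 24.3]
tcp_rot: [3.141, 0.0, 1.762]
wrist_force: [-0.5, -0.5, -0.1]
grip_width: 41.8
grip_force: 0.0
```

Request:
play_rows(slide=[[0.001,-0.005,0],[0.001,-0.005,0]], twist=[[0,0,0],[0,0,0]], jaw=[0.1,0.1])

```text
t: 8.3
eef_pos: [516.7, -30.7, 24.2]
tcp_rot: [-3.14, -0.004, 1.766]
wrist_force: [-4.2, 18.3, 6.1]
grip_width: 42.0
grip_force: 9.3
```

Request:
play_rows(slide=[[0.001,-0.005,0],[0,0,0]], twist=[[0,0,0],[0,0,0]], jaw=[0.1,0.1])

```text
t: 8.5
eef_pos: [516.6, -30.7, 24.2]
tcp_rot: [-3.139, -0.006, 1.767]
wrist_force: [-4.5, 19.3, 5.1]
grip_width: 41.9
grip_force: 9.8
```

Contact with the fence: the force rose to 19 N and the tool stopped. I'm backing straight off, rising clear, and looking.

Request:
play_rows(slide=[[-0.001,0.005,0],[-0.001,0.005,0],[-0.002,0.01,0],[-0.01,0.05,0],[-0.01,0.05,0],[-0.01,0.06,0.05],[-0.01,0.08,0.08],[-0.01,0.08,0.08],[-0.01,0.08,0.08],[-0.01,0.08,0.06],[-0.01,0.1,0],[-0.01,0.1,0],[0,0,0],[0,0,0]], twist=[[0,0,0],[0,0,0],[0,0,0],[0,0,0],[0,0,0],[0,0,0],[0,0,0],[0,0,0],[0,0,0],[0,0,0],[0,0,0],[0,0,0],[0,0,0],[0,0,0]], jaw=[0.1,0.1,0.1,0.1,0.1,0.1,0.1,0.1,0.1,0.1,0.1,0.1,0.1,0.1])

```text
t: 9.9
eef_pos: [480.5, 244.9, 164.1]
tcp_rot: [3.141, 0.0, 1.765]
wrist_force: [-0.4, -1.6, -0.5]
grip_width: 42.0
grip_force: 0.0
```

Run:
```python
from station import eyes,state
import cv2,numpy as np
s=state();print(s["t"],s["eef_pos"],s["wrist_force"])
a=cv2.resize(eyes.capture("side")[165:315,250:410,::-1],None,fx=2.5,fy=2.5,interpolation=3)
b=cv2.resize(eyes.capture("top")[140:240,290:390,::-1],None,fx=4,fy=4,interpolation=3)
c=np.zeros((400,800,3),np.uint8);c[:a.shape[0],:400]=a;c[:,400:]=b
cv2.imwrite("pics/final.png",c)
```

```text
9.9 [480.46721177 244.86235379 164.13471166] [-0.39266122 -1.5528974  -0.48925587]
```

View pics/final.png

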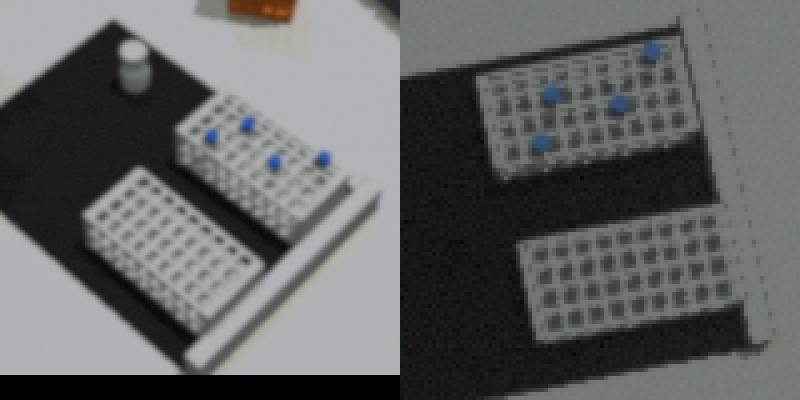

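Run:
```python
from r import *
np.set_printoptions(suppress=True,precision=2)
T=lambda u,v:(290+(u-400)/4,140+v/4); S=lambda u,v:(250+u/2.5,165+v/2.5)
def go(n,o):
    p,r=fit(o,[*tf(mp,[[95,0,0]])[0,:2],mp[2]]);print(n,tomat(mp,[[p[0],p[1],0]])[0],np.degrees(p[2]-mp[2]),np.abs(r).max())
go("rack",[("top",(-85,40,64),T(517,240)),("top",(-85,-40,64),T(538,342)),("top",(85,40,64),T(719,206)),("top",(85,-40,64),T(743,303)),("side",(-85,-40,64),S(84,214)),("side",(-85,40,64),S(140,168)),("side",(85,40,64),S(265,263))])
go("parked",[("top",(-85,40,64),T(476,75)),("top",(-85,-40,64),T(497,182)),("top",(85,40,64),T(680,38)),("top",(85,-40,64),T(702,138)),("side",(-85,-40,64),S(176,132)),("side",(-85,40,64),S(218,92)),("side",(85,40,64),S(350,178))])
```

```text
rack [ 92.29 -63.74   0.  ] -0.14209798110196292 1.5288325211270148
parked [86.16 71.84  0.  ] 0.7716028909403376 2.0611887023004556
```

The rack lies at lane y ≈ -64 mm, square to the fence and flush against it. The parked rack and the vial are where they were. Handing in.

```bash
python3 -c "
from station import workorder
print(workorder.close_job())"
```

```text
the job is handed in; nothing more can be done
None
```

I tipped the rack over onto its feet and pushed it along the free lane until it was flush and square against the fence. The last pictures put it at about y = -64 mm, with the parked rack and vial where they were, and I have handed the job in.

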